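# Lower the arm of a capsule closing press

### The arm

A 6-joint arm with a two-finger parallel gripper is mounted at the origin on the work surface. World frame = base frame: x ahead of the robot, y to its left, z up, the work surface at z = 0. Lengths are in m, angles in rad, forces in N, time in s.
With the tool pointing down it reaches from about 0.35 to 0.775 m from the base axis. Payload 5.5 kg.
Tool frame: the origin (TCP) lies at the very end of the fingers, on their centre line; the grasp point (between the pads) lies 19 mm behind it (grip_point_offset is the distance from the TCP to the grasp point, in m); z points along the fingers, y is the direction in which the jaws open and shut (so a half turn about z gives the same grasp; the last joint's range is limited). The gripper opens to 85 mm and grips with 20 to 120 N. Pads are 22 mm wide; open, the fingers measure 114 mm over their backs; the gripper's body (76 mm by 85 mm) begins 54 mm behind the grasp point. The pads swing forward as they close: fully open they stand 13 mm farther back than shut.
Start: joints at [-1.28, 0.313, 0.046, 1.304, 0, 1.431], TCP at [0.24, -0.523, 0.202] pointing down, gripper open.
Joint ranges: [-2.76, 2.76], [-0.86, 1.69], [-1.03, 1.26], [-2.2, 2.34], [-1.47, 1.5], [-3.14, 3.14]. Speed limits (rad/s): [2.57, 2.57, 3.14, 3.14, 3.14, 3.14].

### API

Orientations are given as a unit quaternion [w, x, y, z].
In Python, from workcell import * gives the robot as it stands.
- The arm moves only by the shell command python3 -m crank 'ROWS' [OPENING] [FORCE]. ROWS is a JSON object of lists of equal length, an entry for each row: "travel": the shift along the tool's x, y, z in units of 40 mm (1.0 is 40 mm), a list of three; "turn": the turn about the tool's z in rad. In form: {"travel": [[x, y, z], ...], "turn": [turn, ...]}. A call has 1 to 5 rows; each row is the pose to reach, as a shift and turn from the pose commanded when the call began, along the tool's axes at that moment; what a row does not reach only later rows make up. A row lasts 1/12 s, in which the tool goes at most 41.7 mm and 7.16 degrees, less where a joint would pass 70% of its speed; a pose out of reach is approached as far as the arm can. A call with a gripper value outside its range is refused whole. OPENING is the finger opening in mm, from 0 to 85.4, set as the call begins (- or left out, the last holds). The fingers move at their own pace and stop on an object; FORCE is the grip in N (left out, the last holds). Time passes only in rows, so rows that repeat a pose let the fingers close. It gives the time, the measured TCP pose, the force and the opening at its end, in the units of the state.
- get_state(): the state, without advancing time (a new reading comes with each control period).
- read_camera(name): name is "side" or "top" or "wrist"; returns a dict with "image" (480x640x3 uint8, red, green, blue), "K" (3x3 intrinsics, pixels), "k1" (the pictures are not rectified: a ray, as slopes to the right and down, at radius r is drawn at 1 + k1 r^2 times it, then the intrinsics apply), "R" (3x3) and "t" (3): a world point X has camera coordinates R X + t. Camera axes: x right, y down, z forward; pixel columns grow to the right and rows downward; lengths in m; the calibration is good to about 2 mm. A picture is of the moment at which its call begins. There is no depth.
- hand_in(): hands the job in, once; it reports no verdict.
The state is a dict: "clock": time; "joint_pos": joint angles; "qvel": joint speeds; "tau": joint torques, N m; "tcp_pos": TCP position; "orientation": TCP orientation; "wrist_force": force on the tool from outside, world axes, zero at the start; "ft_torque": the same for the moment, N m; "finger_gap": finger opening in m.
Only numpy, scipy, OpenCV 4.12 (cv2) and the standard library are available. Lean on these libraries where they do the work, as an engineer would, in place of code of your own. Each camera call takes 0.05 s, during which the arm holds its last target. There are 200 camera calls.

### The job

Close the capsule press on its loaded plate: press the thumb tab of the ratchet pawl down until the pawl snaps clear of the toothed quadrant and stays there, then push the arm down by its black handle, past the teeth, until its pad is fully home on the capsules. Push steadily without slamming, grasp nothing and do not lift the arm, and leave the tools and vessels around the press where they stand.

Things in the scene. Friction and masses are not known exactly. Their poses are not given: they have to be found in the camera images.
- press: Fixed base of a hand capsule press: steel box 290 mm along own x by 220 mm (own y from -130 to +90 mm), top at 45 mm. Origin on the bench, mid-length; own z up. Own -x end is the front, where the handle overhangs. Capsule plate on the front half, tops at 64 mm. On its own -y side: dark toothed quadrant (turns with the arm) and, behind it, the pawl between two cheeks, tops 160 mm high.
- press_hinge (a point): Point on the arm's hinge axis, midway between the hinge ears: 45 mm along own +x of the press, 85 mm above the bench. Fixed; its axes are those of the press, and the hinge axis is own y.
- press_arm (a joint): Arm angle (rad). 0: level, pad home on the capsules (end stop); grows as the arm rises, to 1.2. Starts at 0.70 to 0.98. Arm 110 mm wide, 0.75 kg. Stiff damped hinge: it stays where left; pushing the handle takes 4 to 12 N square to the arm, up to 25 N straight down while steep. With the pawl in it rises, but sinks no further than the next tooth (teeth hold at 0.40, 0.55, 0.70, 0.85); below 0.40 no teeth.
- handle (a point): Middle of the handle, a black round bar 24 mm across, 110 mm long, along own y of the press, at the arm's free end. At arm angle q it lies from the hinge point by -225 cos q + 6 sin q mm along own x of the press and 225 sin q + 6 cos q mm up (91 mm above the bench when home). Its axes turn with the arm: own -x points from hinge to handle.
- pawl (a joint): Pawl angle (rad); grows as the tab is pressed. -0.11 to -0.02: hook in the teeth (as at the start); 0: hook level with the tooth tips; 0.17: stop, hook about 20 mm clear of its seat. Over-centre spring: past about 0.05 it snaps to 0.17 and stays free by itself, before that it springs back in. Pressing the tab takes 5 to 12 N.
- pawl_tab (a point): Middle of the top face of the pawl's thumb tab, a nearly level ribbed steel plate 32 mm (own x of the press) by 30 mm, 6 mm thick: 164 mm along own +x and 100 mm along own -y of the press, about 162 mm above the bench with the pawl in. Pressed straight down it sinks about 12 mm to the stop. Its pivot is 44 mm towards the press's front; nothing stands over it or behind it.
- tamper: Bystander, loose, to be left alone: capsule tamper: white block 60 x 50 x 14 mm with an upright steel knob, 56 mm high in all. Origin under its middle.
- capsule_jar: Bystander, loose, to be left alone: small white screw-top jar, 52 mm across, 58 mm high. Origin under its middle.
- dish: Bystander, loose, to be left alone: shallow steel dish, 76 mm across, 26 mm high. Origin under its middle.
- spatula: Bystander, loose, to be left alone: steel spatula, about 170 mm long, lying flat. Origin under its middle.
- mortar: Bystander, loose, to be left alone: white ceramic mortar, 110 mm across, 62 mm high. Origin under its middle.
- beaker: Bystander, loose, to be left alone: glass beaker, 68 mm across, 92 mm high. Origin under its middle.
- wash_bottle: Bystander, loose, to be left alone: white bottle with a blue cap, 62 mm across, 165 mm high. Origin under its middle.

How it is judged:
On the way, in this order (a step that is already met when the one before it is completed fails the run):
1. the pawl is pressed clear of the teeth and stays clear while the arm is still up (value of joint pawl above 0.12 rad and value of joint press_arm above 0.4 rad), for 0.2 s.
2. the arm is pushed fully home (value of joint press_arm below 0.03 rad), for 0.2 s.
At the end, for the whole second after the job is handed in: The press arm is home on the capsules: its joint reads less than 0.03 rad (handle within about 7 mm of its lowest) and it is at rest there (value of joint press_arm below 0.03 rad and velocity of joint press_arm between -0.05 and 0.05 rad/s); the robot touches nothing.
It fails at once if the press arm is lifted (rises faster than 0.8 rad/s, or above 1.05 rad) (value of joint press_arm above 1.05 rad or velocity of joint press_arm above 0.8 rad/s).
It fails at once if the arm is slammed down (faster than 3 rad/s) (velocity of joint press_arm below -3 rad/s).
It fails at once if a tool or vessel beside the press is shoved, lifted or tipped (25 mm, 0.35 rad) (distance of any of tamper, capsule_jar, dish, spatula, mortar, beaker, wash_bottle from where it was at the start of the episode above 0.025 m or angle between any of tamper, capsule_jar, dish, spatula, mortar, beaker, wash_bottle's own z axis and vertical above 0.35 rad).
It also fails if it takes over 48 s, if anything falls off the work surface, if the arm or the gripper's body presses on something with over 40 N, if the wrist force passes 120 N, or if a joint passes its speed limit or range.

## Working session

There is one attempt and no reset: what is moved stays moved. The work goes in short steps, Python scripts to look and compute and a shell command to move; the robot and the scene stay as the last step left them, time stands still between calls to the robot, and variables do not carry over. Pictures are saved under pics/ and viewed, about 8 in all and at most 12, crops included, and the job is handed in when it is done.

```bash
mkdir -p pics
python3 - <<'E'
from workcell import *
import cv2,pickle
s=get_state(); print(s)
d={}
for n in("top","side"):
    c=read_camera(n); d[n]=c; cv2.imwrite(f"pics/{n}0.png",c["image"][:,:,::-1]); print(n,c["K"],c["k1"],c["R"],c["t"])
pickle.dump(d,open("cams.pkl","wb"))
E
```

```text
{'clock': 0.0, 'joint_pos': array([-1.27958660e+00,  3.13972366e-01,  4.49633089e-02,  1.30357904e+00,
        3.38967205e-05,  1.43117855e+00]), 'qvel': array([ 0.00056847,  0.00040648, -0.00022672, -0.00052599,  0.00176655,
       -0.00096802]), 'tau': array([ 1.08212564e-03, -4.80630469e+01,  2.98530793e+01,  1.93199777e-02,
       -7.11550251e-05,  1.28962287e-05]), 'tcp_pos': array([ 0.23996285, -0.5219182 ,  0.20081845]), 'orientation': array([-8.94596437e-04,  9.76887649e-01,  2.13751534e-01, -5.09398007e-05]), 'wrist_force': array([0.03183679, 0.63964722, 0.40639999]), 'ft_torque': array([-0.01663081,  0.02828999,  0.00146609]), 'finger_gap': 0.08520674492281209}
top [[615.48540494   0.         313.85039599]
 [  0.         615.48540494 242.09557962]
 [  0.           0.           1.        ]] -0.13152804016279962 [[-0.00499709 -0.99997694 -0.00459788]
 [-0.99205983  0.00553525 -0.12564492]
 [ 0.12566748  0.00393352 -0.99206462]] [-0.0145673   0.5288474   1.51523733]
side [[614.30404157   0.         322.94899817]
 [  0.         614.30404157 242.5028651 ]
 [  0.           0.           1.        ]] -0.030690517972607592 [[-0.00222228 -0.99978077 -0.02082011]
 [-0.57685081  0.01828857 -0.81664476]
 [ 0.8168465   0.01019528 -0.57676499]] [0.01402083 0.40686753 0.94039726]
```

View pics/top0.png

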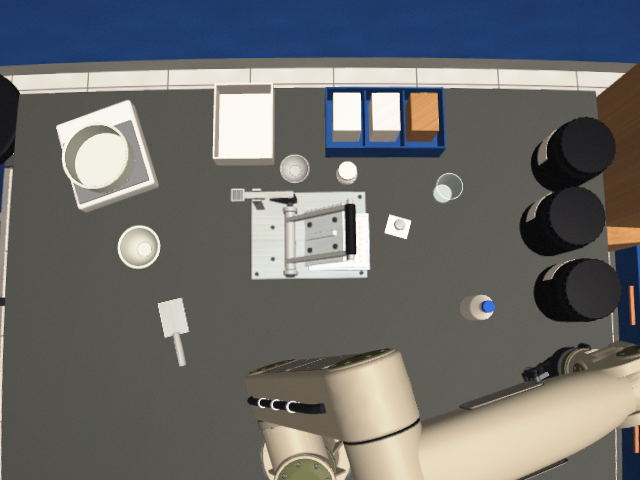

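View pics/side0.png

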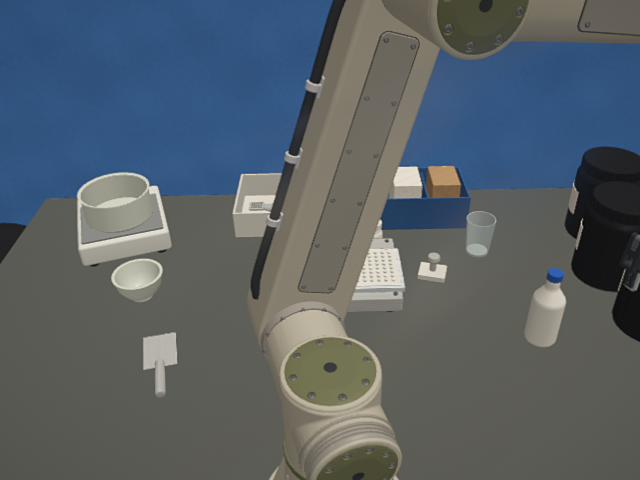

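The top view shows the press with its front to the right: handle near (350,229), tab near (237,195), base corners near (251,193) and (367,278). I'll enlarge it to read these more precisely.

Run:
```python
import cv2
im=cv2.imread("pics/top0.png")[170:300,220:420]
cv2.imwrite("pics/crop1.png",cv2.resize(im,None,fx=4,fy=4,interpolation=cv2.INTER_CUBIC))
```

```text
(no output)
```

View pics/crop1.png

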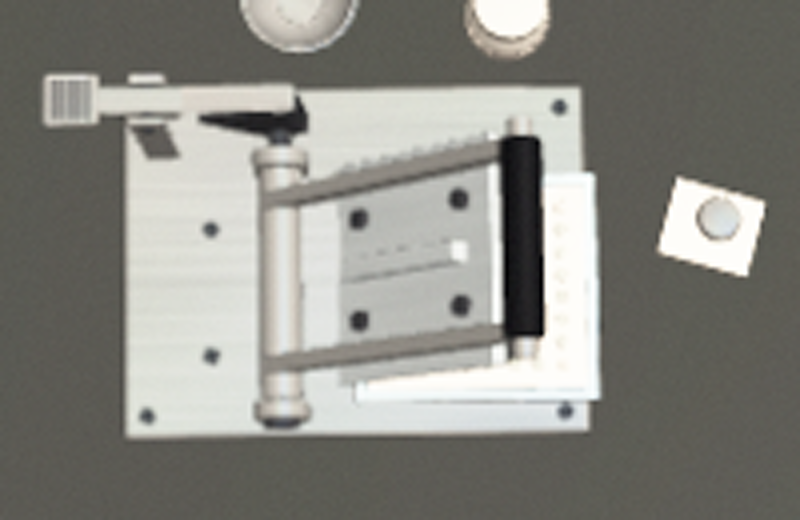

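In the crop, the base-top corners are at (126,88), (580,87), (127,437) and (589,430). The tab's middle is at (70,100), and the handle runs from (521,138) to (524,337). I'll fit the pose and the arm angle to these.

```bash
cat > h.py <<'E'
import numpy as np,cv2,pickle
from scipy.optimize import least_squares
def proj(c,X):
    X=np.atleast_2d(X); p=cv2.projectPoints(X,cv2.Rodrigues(c["R"])[0],c["t"],c["K"],np.array([c["k1"],0,0,0.]))[0]; return p[:,0]
def own2w(p,P):
    c,s=np.cos(p[2]),np.sin(p[2]); P=np.atleast_2d(P)
    return np.c_[p[0]+c*P[:,0]-s*P[:,1],p[1]+s*P[:,0]+c*P[:,1],P[:,2]]
def handle(q,y=0): return [.045-.225*np.cos(q)+.006*np.sin(q),y,.085+.225*np.sin(q)+.006*np.cos(q)]
TAB=[.164,-.1,.162]
E
python3 - <<'E'
from h import *
c=pickle.load(open("cams.pkl","rb"))["top"]
uv=np.array([[126,88],[580,87],[127,437],[589,430],[70,100],[521,138],[524,337]])
uv=(uv+.5)/4-.5+[220,170]
def mod(p): return proj(c,own2w(p,[[.145,-.13,.045],[-.145,-.13,.045],[.145,.09,.045],[-.145,.09,.045],TAB,handle(p[3],-.055),handle(p[3],.055)]))
r=least_squares(lambda p:(mod(p)-uv).ravel(),[.55,0,1.57,.8],loss="soft_l1")
print(r.x,np.round(mod(r.x)-uv,2))
p=r.x; np.save("p.npy",p)
print("tab",own2w(p,TAB),"handle",own2w(p,handle(p[3])),"home",own2w(p,handle(0)))
E
```

```text
[ 0.52699404 -0.00404942  1.577738    0.88693332] [[-0.48  0.35]
 [ 0.69 -0.87]
 [-0.84  0.03]
 [ 0.46  0.37]
 [ 0.07 -0.26]
 [-0.12 -0.38]
 [ 0.14  0.57]]
tab [[0.62585321 0.16064079 0.162     ]] handle [[ 0.52763616 -0.09654958  0.26319678]] home [[ 0.52824354 -0.18404508  0.091     ]]
```

Residuals are under 1 px. The arm angle is about 0.89, the tab is at (0.626, 0.161) and the handle at (0.528, -0.097, 0.263). Next I'll raise the arm, shut the fingers and turn so that tool x = world y and tool y = world x.

```bash
python3 -m crank '{"travel":[[0,0,-0.8],[0,0,-1.6],[0,0,-2.5],[0,0,-3.5],[0,0,-3.5]],"turn":[-0.12,-0.24,-0.36,-0.48,-0.6]}' 0 20; python3 -m crank '{"travel":[[0,0,0],[0,0,0],[0,0,0],[0,0,0],[0,0,0]],"turn":[-0.12,-0.24,-0.36,-0.48,-0.54]}'; python3 -c "
from workcell import *
from h import *
s=get_state();print(s['tcp_pos'],s['joint_pos'],s['orientation'])
d=own2w(np.load('p.npy'),TAB)[0]-s['tcp_pos'];print(d/.04)"
```

```text
clock: 0.52
tcp_pos: [0.2407, -0.5244, 0.3498]
orientation: [0.006, 0.869, 0.495, -0.001]
wrist_force: [-0.5, -0.2, 0.3]
finger_gap: 0.0259
clock: 0.93
tcp_pos: [0.2401, -0.5223, 0.3412]
orientation: [-0.0, 0.705, 0.709, 0.0]
wrist_force: [-0.1, 0.1, -0.8]
finger_gap: -0.0001
[ 0.24007155 -0.52231347  0.3412016 ] [-1.27957808e+00  3.25336689e-01  4.02496645e-01  1.64896060e+00
 -9.19651593e-06  2.85687278e-01] [-4.43609878e-04  7.05148496e-01  7.09059481e-01  2.35357664e-04]
[ 9.64454143 17.07385656 -4.48003992]
```

```bash
python3 -m crank '{"travel":[[0.6,0.35,0],[1.4,0.8,0],[2.2,1.25,0],[3.0,1.7,0],[3.8,2.15,0]],"turn":[0,0,0,0,0]}'
python3 -m crank '{"travel":[[0.8,0.45,0],[1.6,0.9,0],[2.4,1.35,0],[3.2,1.8,0],[4.0,2.25,0]],"turn":[0,0,0,0,0]}'
python3 -m crank '{"travel":[[0.8,0.45,0],[1.6,0.9,0],[2.4,1.35,0],[3.2,1.8,0],[4.0,2.25,0]],"turn":[0,0,0,0,0]}'
python3 -m crank '{"travel":[[0.8,0.45,0],[1.6,0.9,0],[2.4,1.35,0],[3.2,1.8,0],[4.0,2.25,0]],"turn":[0,0,0,0,0]}'
python3 -m crank '{"travel":[[0.6,0.35,0],[1.0,0.6,0],[1.2,0.7,0],[1.3,0.75,0],[1.3,0.75,0]],"turn":[0,0,0,0,0]}'
cat > g.py <<'E'
from workcell import *
from h import *
import sys
p=np.load('p.npy')
def rel(W):
    s=get_state();w,x,y,z=s['orientation']
    from scipy.spatial.transform import Rotation as R
    print(s['tcp_pos'],s['wrist_force'],"tool units",R.from_quat([x,y,z,w]).inv().apply(np.array(W)-s['tcp_pos'])/.04)
E
python3 -c "
from g import *
rel(own2w(p,TAB)[0])
c=read_camera('wrist');s=get_state();cv2.imwrite('pics/w1.png',c['image'][:,:,::-1]);print(proj(c,own2w(p,[TAB,[.148,-.1,.162],[.18,-.1,.162]])))"
```

```text
clock: 1.35
tcp_pos: [0.3264, -0.3689, 0.3412]
orientation: [-0.0, 0.707, 0.707, 0.0]
wrist_force: [1.1, -0.9, -0.3]
finger_gap: -0.0
clock: 1.77
tcp_pos: [0.4164, -0.2087, 0.3415]
orientation: [-0.0, 0.707, 0.707, -0.0]
wrist_force: [0.9, -0.7, 0.3]
finger_gap: -0.0001
clock: 2.18
tcp_pos: [0.5065, -0.0486, 0.3414]
orientation: [-0.0, 0.707, 0.707, -0.0]
wrist_force: [0.6, -0.4, 0.7]
finger_gap: -0.0004
clock: 2.6
tcp_pos: [0.5965, 0.1114, 0.3412]
orientation: [-0.0, 0.707, 0.707, -0.0]
wrist_force: [1.1, -0.4, 0.5]
finger_gap: 0.0001
clock: 3.02
tcp_pos: [0.6261, 0.1618, 0.341]
orientation: [-0.0, 0.707, 0.707, -0.001]
wrist_force: [-0.5, -0.5, -1.4]
finger_gap: -0.0
[0.62607191 0.16175468 0.34100154] [-0.47693899 -0.4834093  -1.44896   ] tool units [-2.60758899e-02 -2.39958247e-04  4.47505255e+00]
[[324.51054403 205.37822631]
 [324.60542765 224.09024548]
 [324.41341744 186.24981541]]
```

View pics/w1.png

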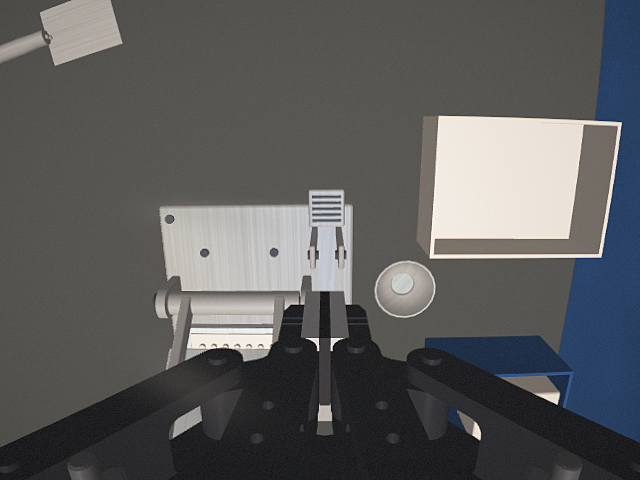

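The wrist view shows the tab's middle at (326,208), against a prediction of (324.5,205.4), so they agree within about 2 mm. I'll descend and press.

```bash
python3 -m crank '{"travel":[[0,0,0.7],[0,0,1.5],[0,0,2.3],[0,0,3.1],[0,0,3.7]],"turn":[0,0,0,0,0]}'
python3 -m crank '{"travel":[[0,0,0.2],[0,0,0.4],[0,0,0.5],[0,0,0.6],[0,0,0.7]],"turn":[0,0,0,0,0]}'
python3 -m crank '{"travel":[[0,0,0.07],[0,0,0.14],[0,0,0.21],[0,0,0.28],[0,0,0.28]],"turn":[0,0,0,0,0]}'
```

```text
clock: 3.48
tcp_pos: [0.6245, 0.1596, 0.1918]
orientation: [-0.0, 0.708, 0.706, -0.001]
wrist_force: [0.3, -0.6, -0.2]
finger_gap: 0.0002
clock: 3.9
tcp_pos: [0.6273, 0.1614, 0.1673]
orientation: [0.001, 0.707, 0.707, 0.001]
wrist_force: [0.3, 0.6, 1.0]
finger_gap: 0.0001
clock: 4.32
tcp_pos: [0.6258, 0.1615, 0.1539]
orientation: [-0.0, 0.707, 0.707, -0.0]
wrist_force: [-0.4, 0.3, -0.8]
finger_gap: -0.0001
```

```bash
python3 -m crank '{"travel":[[0,0,0.05],[0,0,0.1],[0,0,0.15],[0,0,0.15]],"turn":[0,0,0,0]}'
python3 -m crank '{"travel":[[0,0,0.05],[0,0,0.1],[0,0,0.1]],"turn":[0,0,0]}'
```

```text
clock: 4.65
tcp_pos: [0.6259, 0.1615, 0.1479]
orientation: [-0.0, 0.707, 0.707, -0.0]
wrist_force: [-0.4, -0.1, -0.8]
finger_gap: -0.0
clock: 4.9
tcp_pos: [0.6259, 0.1614, 0.144]
orientation: [-0.0, 0.707, 0.707, -0.0]
wrist_force: [0.2, -0.2, 0.9]
finger_gap: 0.0001
```

There's no contact force even at z=0.144, so I'll look again before going lower.

```bash
python3 -c "
from g import *
c=read_camera('wrist');w=c['image'][150:450,120:520,::-1]
t=read_camera('top')['image'][150:300,200:400,::-1]
cv2.imwrite('pics/w2.png',np.vstack([w,cv2.resize(t,(400,300),interpolation=cv2.INTER_CUBIC)]))
print(proj(c,own2w(p,[TAB,[.164,-.1,.15]]))-[120,150],proj(c,get_state()['tcp_pos'])-[120,150])"
```

```text
[[204.18816229 153.02160661]
 [204.23697556 141.17217041]] [[204.69066428 134.31876036]]
```

View pics/w2.png

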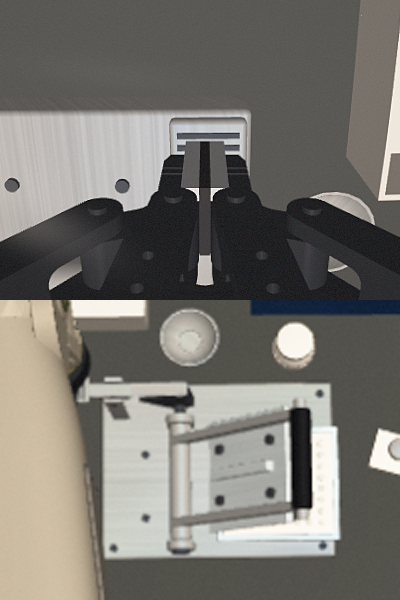

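```bash
python3 -c "
from g import *
c=read_camera('wrist')
for z in(.165,.162,.156,.15,.144,.138): print(z,(proj(c,own2w(p,[[.18,-.115,z],[.18,-.085,z]]))-[120,150]).round(1).tolist())
print(get_state()['wrist_force'],get_state()['ft_torque'],-c['R'].T@c['t'])
cv2.imwrite('pics/w3.png',cv2.resize(c['image'][240:340,260:400,::-1],None,fx=5,fy=5,interpolation=cv2.INTER_CUBIC))
"
```

```text
0.165 [[243.7, 116.4], [163.5, 116.8]]
0.162 [[243.0, 113.8], [164.2, 114.2]]
0.156 [[241.7, 108.8], [165.6, 109.2]]
0.15 [[240.5, 104.2], [166.9, 104.6]]
0.144 [[239.4, 99.9], [168.1, 100.2]]
0.138 [[238.3, 95.8], [169.2, 96.2]]
[ 0.65607573 -0.09946691  0.8744396 ] [-0.00391525 -0.02225718  0.00638441] [0.62611251 0.23002    0.31708412]
```

View pics/w3.png

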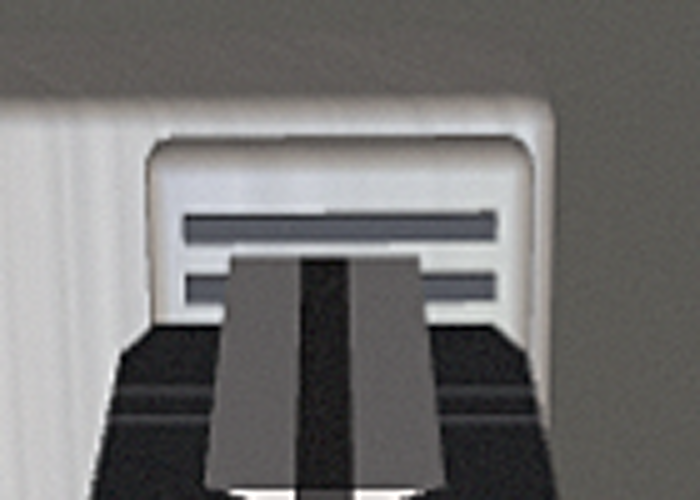

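The tab is still up: its rear edge and width fit z≈0.16. The fingertip isn't touching it yet, and it sits fixed at image row 291, a bit behind the nominal TCP. I'll go on down in small steps, watching the force.

```bash
python3 -m crank '{"travel":[[0,0,0.05],[0,0,0.1],[0,0,0.1]],"turn":[0,0,0]}'
python3 -m crank '{"travel":[[0,0,0.05],[0,0,0.1],[0,0,0.1]],"turn":[0,0,0]}'; python3 -c "
from g import *
c=read_camera('wrist')
t=get_state()['tcp_pos']
for y in(0,.011):
  for dz in (0,.01,.02,.03): print(y,dz,proj(c,t+[0,y,dz]).round(1))"
```

```text
clock: 5.3
tcp_pos: [0.6259, 0.1615, 0.14]
orientation: [-0.0, 0.707, 0.707, -0.0]
wrist_force: [-0.1, -0.0, -0.7]
finger_gap: 0.0004
clock: 5.55
tcp_pos: [0.6258, 0.1614, 0.1359]
orientation: [-0.0, 0.707, 0.707, -0.0]
wrist_force: [-1.0, 0.6, -0.5]
finger_gap: -0.0002
0 0 [[324.5 284.2]]
0 0.01 [[324.5 293.3]]
0 0.02 [[324.4 303.4]]
0 0.03 [[324.4 314.7]]
0.011 0 [[324.5 259.9]]
0.011 0.01 [[324.5 267.8]]
0.011 0.02 [[324.5 276.6]]
0.011 0.03 [[324.4 286.6]]
```

```bash
python3 -c "
from g import *
c=read_camera('wrist');s=read_camera('side')
a=cv2.resize(c['image'][240:340,260:400,::-1],(420,300),interpolation=cv2.INTER_CUBIC)
print(proj(s,own2w(p,TAB)),proj(s,get_state()['tcp_pos']))
u,v=proj(s,own2w(p,TAB))[0].astype(int)
b=cv2.resize(s['image'][max(v-60,0):v+60,u-80:u+80,::-1],(400,300),interpolation=cv2.INTER_CUBIC)
a=cv2.resize(a,(400,300))
cv2.imwrite('pics/x1.png',np.hstack([a,b]))"
```

```text
[[254.61091755 204.79350341]] [[255.22710365 214.4617862 ]]
```

View pics/x1.png

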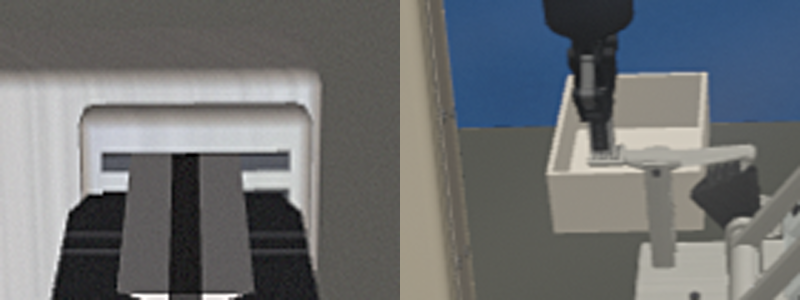

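In the side view the fingertip ends right at the tab's top, and the tab is still up. The real tip is therefore higher than the reported TCP, so I'll keep going down gently.

```bash
python3 -m crank '{"travel":[[0,0,0.05],[0,0,0.1]],"turn":[0,0]}'
python3 -m crank '{"travel":[[0,0,0.05],[0,0,0.1]],"turn":[0,0]}'
python3 -m crank '{"travel":[[0,0,0.05],[0,0,0.1]],"turn":[0,0]}'
```

```text
clock: 5.87
tcp_pos: [0.6264, 0.1616, 0.1327]
orientation: [0.0, 0.707, 0.707, 0.0]
wrist_force: [0.0, 1.2, 6.6]
finger_gap: 0.0001
clock: 6.03
tcp_pos: [0.6264, 0.1623, 0.1295]
orientation: [-0.0, 0.707, 0.707, 0.001]
wrist_force: [-0.8, 3.6, 5.7]
finger_gap: -0.0002
clock: 6.2
tcp_pos: [0.6264, 0.162, 0.1249]
orientation: [0.0, 0.707, 0.707, 0.001]
wrist_force: [0.2, -0.3, 0.9]
finger_gap: -0.0001
```

Contact came at a reported z of about 0.134, then the force dropped to zero at 0.125, which looks like the snap. I'll confirm by going down to the stop.

```bash
python3 -m crank '{"travel":[[0,0,0.05],[0,0,0.1]],"turn":[0,0]}'
python3 -m crank '{"travel":[[0,0,0.04],[0,0,0.06],[0,0,0.06]],"turn":[0,0,0]}'; python3 -c "
from g import *
s=read_camera('side');c=read_camera('wrist')
a=cv2.resize(c['image'][240:340,260:400,::-1],(400,300),interpolation=cv2.INTER_CUBIC)
b=cv2.resize(s['image'][144:264,174:334,::-1],(400,300),interpolation=cv2.INTER_CUBIC)
cv2.imwrite('pics/x2.png',np.hstack([a,b]))"
```

```text
clock: 6.37
tcp_pos: [0.6264, 0.1613, 0.1217]
orientation: [0.001, 0.707, 0.707, 0.0]
wrist_force: [-5.8, 0.1, 18.3]
finger_gap: -0.0001
clock: 6.62
tcp_pos: [0.6265, 0.1613, 0.1217]
orientation: [0.001, 0.707, 0.707, 0.001]
wrist_force: [-6.5, 0.4, 18.5]
finger_gap: 0.0001
```

View pics/x2.png

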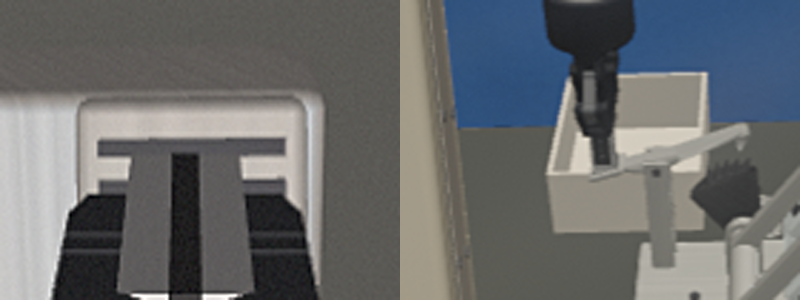

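The side view shows the pawl tilted, hook up and clear of the quadrant, with a firm stop at 18 N. The real tip is about 28 mm above the reported TCP. I'll lift off and go over the handle.

```bash
python3 -m crank '{"travel":[[0,0,-0.5],[0,0,-1.3],[0,0,-2.2],[0,0,-3.1],[0,0,-4.0]],"turn":[0,0,0,0,0]}'
python3 -m crank '{"travel":[[0,0,-0.8],[0,0,-1.3],[0,0,-1.3]],"turn":[0,0,0]}'
python3 -m crank '{"travel":[[-0.6,-0.2,0],[-1.3,-0.5,0],[-2.1,-0.8,0],[-2.9,-1.1,0],[-3.7,-1.4,0]],"turn":[0,0,0,0,0]}'
python3 -m crank '{"travel":[[-0.8,-0.3,0],[-1.6,-0.6,0],[-2.2,-0.8,0],[-2.6,-1.0,0],[-2.7,-1.05,0]],"turn":[0,0,0,0,0]}'
python3 -c "
from g import *
h=handle(p[3]); rel(own2w(p,h)[0]+[0,0,.012-.028])
c=read_camera('wrist');s=read_camera('side')
print(proj(c,own2w(p,[handle(p[3],-.055),h,handle(p[3],.055)])),proj(s,own2w(p,h)))
a=cv2.resize(c['image'],(400,300))[:,:,::-1]
b=cv2.resize(s['image'][120:300,200:440,::-1],(400,300),interpolation=cv2.INTER_CUBIC)
cv2.imwrite('pics/x3.png',np.hstack([a,b]))"
```

```text
clock: 7.13
tcp_pos: [0.6256, 0.161, 0.279]
orientation: [-0.0, 0.707, 0.707, -0.001]
wrist_force: [1.3, 0.3, -0.5]
finger_gap: 0.0
clock: 7.38
tcp_pos: [0.6276, 0.1612, 0.3351]
orientation: [0.003, 0.707, 0.707, 0.003]
wrist_force: [-0.1, -1.1, 0.4]
finger_gap: -0.0001
clock: 7.8
tcp_pos: [0.569, 0.0121, 0.3284]
orientation: [-0.001, 0.707, 0.707, -0.001]
wrist_force: [0.1, -0.6, -0.2]
finger_gap: 0.0003
clock: 8.22
tcp_pos: [0.5266, -0.0972, 0.3289]
orientation: [-0.001, 0.708, 0.706, -0.001]
wrist_force: [0.8, -0.3, -0.6]
finger_gap: 0.0003
[ 0.52658281 -0.09721874  0.32885416] [ 0.82573306 -0.34057988 -0.64825217] tool units [0.0181405  0.03088684 2.04135869]
[[421.58045238 239.8777166 ]
 [326.48168245 240.6765964 ]
 [231.54228083 241.4580949 ]] [[375.29794759 184.96071648]]
```

View pics/x3.png

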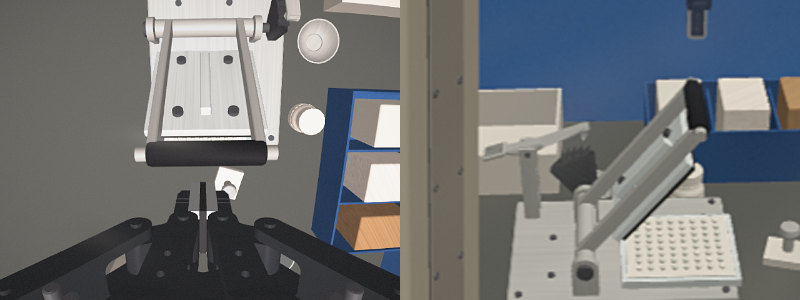

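The pawl stays free with its hook up, and the handle is at (331,245) in the full wrist picture, within a few mm of prediction. Next I'll work out the arc.

```bash
python3 -c "
from g import *
t=get_state()['tcp_pos']
for q in [.887,.85,.8,.75,.7,.65,.6,.55,.5,.45,.4,.35,.3,.25,.2,.15,.1,.05,0,-.02]:
    d=(own2w(p,handle(q))[0]+[0,-.002,-.016]-t)/.04; print(q,d[[1,0,2]].round(2)*[1,1,-1])"
python3 -m crank '{"travel":[[0,0,0.5],[0,0,1.0],[0,0,1.4],[0,0,1.7],[0,0,1.8]],"turn":[0,0,0,0,0]}'
python3 -m crank '{"travel":[[0,0,0.05],[0,0,0.1],[0,0,0.15],[0,0,0.2],[0,0,0.2]],"turn":[0,0,0,0,0]}'
```

```text
0.887 [-0.08  0.    2.05]
0.85 [-0.24  0.    2.18]
0.8 [-0.45  0.01  2.36]
0.75 [-0.66  0.01  2.56]
0.7 [-0.85  0.01  2.77]
0.65 [-1.03  0.01  2.98]
0.6 [-1.2   0.01  3.2 ]
0.55 [-1.36  0.01  3.44]
0.5 [-1.51  0.01  3.68]
0.45 [-1.64  0.01  3.92]
0.4 [-1.76  0.01  4.18]
0.35 [-1.87  0.02  4.43]
0.3 [-1.97  0.02  4.7 ]
0.25 [-2.05  0.02  4.97]
0.2 [-2.12  0.02  5.24]
0.15 [-2.18  0.02  5.51]
0.1 [-2.22  0.02  5.79]
0.05 [-2.25  0.02  6.07]
0 [-2.27  0.02  6.35]
-0.02 [-2.27  0.02  6.47]
clock: 8.73
tcp_pos: [0.5273, -0.0929, 0.2553]
orientation: [-0.002, 0.706, 0.708, -0.001]
wrist_force: [-1.1, 0.4, -0.1]
finger_gap: 0.0001
clock: 9.15
tcp_pos: [0.5284, -0.0945, 0.2503]
orientation: [0.0, 0.707, 0.707, 0.0]
wrist_force: [-0.2, 0.2, -0.3]
finger_gap: -0.0
```

```bash
python3 -m crank '{"travel":[[-0.2,0,0.12],[-0.35,0,0.22],[-0.5,0,0.35],[-0.65,0,0.5],[-0.8,0,0.65]],"turn":[0,0,0,0,0]}'
python3 -m crank '{"travel":[[0,0,0],[0,0,0]],"turn":[0,0]}'
```

```text
clock: 9.57
tcp_pos: [0.5289, -0.1286, 0.2249]
orientation: [0.002, 0.707, 0.707, -0.0]
wrist_force: [-0.1, -1.7, 7.0]
finger_gap: 0.0001
clock: 9.73
tcp_pos: [0.5278, -0.1275, 0.2236]
orientation: [-0.0, 0.708, 0.707, -0.0]
wrist_force: [-0.5, 0.1, 0.5]
finger_gap: -0.0002
```

Contact was at 7 N and the arm is following. I'll continue along the arc.

```bash
python3 -m crank '{"travel":[[-0.12,0,0.12],[-0.24,0,0.28],[-0.37,0,0.45],[-0.49,0,0.63],[-0.6,0,0.8]],"turn":[0,0,0,0,0]}'
python3 -m crank '{"travel":[[-0.11,0,0.2],[-0.22,0,0.4],[-0.32,0,0.6],[-0.42,0,0.8],[-0.5,0,1.0]],"turn":[0,0,0,0,0]}'
python3 -c "
from g import *
rel(own2w(p,handle(.35))[0]+[0,-.002,-.016])"
```

```text
clock: 10.15
tcp_pos: [0.5286, -0.1528, 0.1929]
orientation: [0.002, 0.707, 0.707, -0.001]
wrist_force: [-1.4, -6.0, 7.8]
finger_gap: 0.0001
clock: 10.57
tcp_pos: [0.5289, -0.1722, 0.1523]
orientation: [0.002, 0.707, 0.707, -0.0]
wrist_force: [0.1, -2.4, 4.4]
finger_gap: 0.0002
[ 0.52889769 -0.17220671  0.15231744] [ 0.06676138 -2.43327086  4.4497146 ] tool units [ 0.04651796 -0.01913057  0.01307046]
```

```bash
python3 -m crank '{"travel":[[-0.07,0,0.2],[-0.14,0,0.4],[-0.19,0,0.6],[-0.24,0,0.8],[-0.28,0,1.0]],"turn":[0,0,0,0,0]}'
python3 -m crank '{"travel":[[-0.03,0,0.2],[-0.06,0,0.4],[-0.08,0,0.55],[-0.09,0,0.67],[-0.1,0,0.77]],"turn":[0,0,0,0,0]}'
python3 -c "
from g import *
rel(own2w(p,handle(0))[0]+[0,-.002,-.016])"
```

```text
clock: 10.98
tcp_pos: [0.5279, -0.1817, 0.1111]
orientation: [-0.0, 0.707, 0.707, -0.0]
wrist_force: [1.6, -2.3, 2.8]
finger_gap: -0.0002
clock: 11.4
tcp_pos: [0.5276, -0.1852, 0.0803]
orientation: [-0.001, 0.707, 0.707, -0.0]
wrist_force: [-0.4, -1.2, 1.2]
finger_gap: -0.0001
[ 0.52759413 -0.18524764  0.08030405] [-0.3600383  -1.22844452  1.20063245] tool units [-0.02005708  0.01638766  0.13256422]
```

Now I'll go on slowly into the end stop.

```bash
python3 -m crank '{"travel":[[0,0,0.05],[0,0,0.1],[0,0,0.13],[0,0,0.13]],"turn":[0,0,0,0]}'
python3 -m crank '{"travel":[[0,0,0.04],[0,0,0.08],[0,0,0.08]],"turn":[0,0,0]}'
```

```text
clock: 11.73
tcp_pos: [0.5278, -0.1853, 0.0757]
orientation: [-0.0, 0.707, 0.707, 0.0]
wrist_force: [0.2, 0.2, 0.2]
finger_gap: 0.0
clock: 11.98
tcp_pos: [0.5282, -0.1856, 0.0734]
orientation: [0.0, 0.707, 0.707, 0.0]
wrist_force: [-2.0, 0.3, 3.3]
finger_gap: 0.0003
```

```bash
python3 -m crank '{"travel":[[0,0,0.05],[0,0,0.08],[0,0,0.08]],"turn":[0,0,0]}'
python3 -m crank '{"travel":[[0,0,0.05],[0,0,0.08],[0,0,0.08]],"turn":[0,0,0]}'
```

```text
clock: 12.23
tcp_pos: [0.5284, -0.1857, 0.073]
orientation: [0.001, 0.707, 0.707, 0.0]
wrist_force: [-6.7, 2.9, 21.3]
finger_gap: 0.0002
clock: 12.48
tcp_pos: [0.5285, -0.1857, 0.0727]
orientation: [0.002, 0.707, 0.707, 0.0]
wrist_force: [-13.3, 5.8, 40.4]
finger_gap: 0.0001
```

It's on a rigid stop at z=0.073 (0.075 expected), with 40 N on the handle. I'll back off straight up and check.

```bash
python3 -m crank '{"travel":[[0,0,-0.2],[0,0,-0.5],[0,0,-1.2],[0,0,-2.0],[0,0,-2.8]],"turn":[0,0,0,0,0]}'
python3 -m crank '{"travel":[[0,0,-0.7],[0,0,-1.2],[0,0,-1.2],[0,0,-1.2]],"turn":[0,0,0,0]}'
python3 -c "
from g import *
c=read_camera('wrist');s=read_camera('side')
print(proj(c,own2w(p,[handle(0)]))/1.6,(proj(s,own2w(p,[handle(0),handle(.05)]))-[200,120])/.6+[400,0],get_state()['wrist_force'])
a=cv2.resize(c['image'],(400,300))[:,:,::-1]
b=cv2.resize(s['image'][120:300,200:440,::-1],(400,300),interpolation=cv2.INTER_CUBIC)
cv2.imwrite('pics/x4.png',np.hstack([a,b]))"
```

```text
clock: 12.9
tcp_pos: [0.5275, -0.1853, 0.1791]
orientation: [-0.001, 0.707, 0.707, -0.0]
wrist_force: [1.1, -1.0, 0.7]
finger_gap: -0.0001
clock: 13.23
tcp_pos: [0.529, -0.1861, 0.2277]
orientation: [0.001, 0.707, 0.707, 0.001]
wrist_force: [-0.2, 1.0, -0.6]
finger_gap: -0.0002
[[201.79634944 132.62939875]] [[756.31094503 223.17327496]
 [756.42399575 216.11540119]] [-0.16796422  0.28412265 -0.66850022]
```

View pics/x4.png

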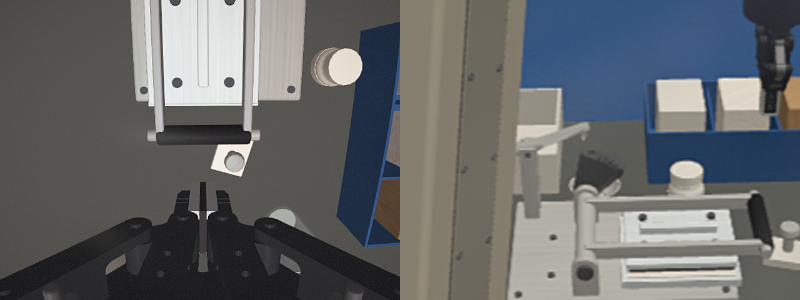

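The arm is level: the handle's middle is near (760,222) in the side crop, against a prediction of (756,223) for angle 0. The robot is clear and the bystanders in these views look untouched.

```bash
python3 -c "
from workcell import *
print(hand_in())"
```

```text
the job is handed in; nothing more can be done
None
```

The press is closed and the job handed in at about 13 s on the robot's clock. I pressed the pawl tab down with the shut fingers until it snapped. Then I followed the handle's arc down until the pad met its end stop, and backed off straight up. Nothing was grasped.

**Last checks**
- **Pawl:** the force fell to about zero at the snap, then rose to 18 N on the stop. Later pictures show the hook still clear of the teeth.
- **Arm:** it met a rigid stop at a reported height of 0.073 m, where 0.075 m was expected. After I backed off, the side picture matched an arm angle of 0 to within about 3 pixels.
- **Robot:** it read no contact force and stood clear.
- **Tools and vessels:** the ones in the last pictures looked undisturbed. I did not measure their positions.

**What disagreed or came close**
- **Fingertips:** the shut fingertips stood about 28 mm behind the reported TCP. The tab was therefore first touched at a reported height of about 0.134 m instead of 0.162 m, and I corrected for this at the handle.
- **Force at the stop:** my last extra push read 40 N vertically at the wrist (about 43 N in all). It was made by the fingertips, well under the 120 N wrist limit. The 40 N limit covers the arm and the gripper's body, which as far as I could see touched nothing.

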